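# Seat and lock the loose slip bush of a drill jig

## Robot

A 6-joint arm with a two-finger parallel gripper is mounted at the origin on a cart in front of the work surface, level with it; the furniture and walls round the work are solid. World frame = base frame: x ahead of the robot, y to its left, z up, the work surface at z = 0. Lengths are in m, angles in rad, forces in N, time in s.
With the tool pointing down it reaches from about 0.35 to 0.775 m from the base axis. Payload 5.5 kg.
Tool frame: the origin (TCP) lies midway between the tips of the shut fingers; the grasp point (between the pads) lies 19 mm behind it (env.hold_point_z is the distance from the TCP to the grasp point, in m); z points along the fingers, y is the line along which they close (so a half turn about z gives the same grasp; the last joint's range is limited). The gripper opens to 85 mm and grips with 20 to 120 N. Pads are 22 mm wide; open, the fingers measure 114 mm over their backs; the gripper's body (76 mm by 85 mm) begins 54 mm behind the grasp point. The pads swing forward as they close: fully open they stand 13 mm farther back than shut.
Start: joints at [-0.14, 0.313, 0.046, 1.304, 0, 1.431], TCP at [0.575, -0, 0.231] pointing down, gripper open.
Joint ranges: [-2.76, 2.76], [-0.86, 1.69], [-1.03, 1.26], [-2.2, 2.34], [-1.47, 1.5], [-3.14, 3.14]. Speed limits (rad/s): [2.57, 2.57, 3.14, 3.14, 3.14, 3.14].

## Interface

Orientations are given as a unit quaternion [w, x, y, z].
In Python, from workcell import env, read_camera gives the robot as it stands. The module is installed in compiled form; this text tells all that it offers.
- The arm moves only by the tool carry_out, never from a script. Its argument "moves" is a list of rows, each an object of numbers: "tx", "ty", "tz": the shift along the world's x, y, z in cm; "wx", "wy", "wz": the turn, a rotation vector about the world's x, y, z in rad; "claw": the closure, from -1 (fully open) to 1 (shut). A call has 1 to 8 rows; each row shifts and turns the commanded pose from where the row before left it; what a row does not reach is not made up. A row lasts 1/8 s, in which the tool goes at most 62.5 mm and 10.7 degrees, less where a joint would pass 70% of its speed; a pose out of reach is approached as far as the arm can. A call is refused whole if a number of a shift passes 6.25 or a number of a turn 0.188, either way. A call with a gripper value outside its range is refused whole. The fingers move at their own pace and stop on an object; "newtons" is the grip in N (left out, the last holds). Time passes only in rows, so rows that do not move let the fingers close. It gives the time, the measured TCP pose, the force, the opening and the grip force at its end, in the units of the state.
- env.get_state(): the state, without advancing time (a new reading comes with each control period).
- read_camera(name): name is "scene" or "side" or "wrist"; returns a dict with "image" (480x640x3 uint8, blue, green, red), "z_map" (480x640 float32, m along the optical axis (not along the pixel's ray), 0 where there is no reading), "fx", "fy", "cx", "cy" (pixels), "camera_from_world" (4x4, takes a point from world to camera coordinates); the wrist camera has in their place "hand_eye" (4x4, takes a point from camera to tool coordinates, whose origin is the TCP and whose axes are the flange's). Camera axes: x right, y down, z forward; pixel columns grow to the right and rows downward; lengths in m; the calibration is good to about 2 mm. The wrist camera is an equidistant fisheye: a pixel r from the principal point sees the ray r / f radians off the axis. A picture is of the moment at which its call begins: read the wrist's pose just before it.
- env.hand_in(): hands the job in; it is judged then, once.
The state is a dict: "clock": time; "joint_pos": joint angles; "qvel": joint speeds; "tau": joint torques, N m; "tcp_pos": TCP position; "orientation": TCP orientation; "wrist_force": force on the tool from outside, world axes, zero at the start; "ft_torque": the same for the moment, N m; "finger_gap": finger opening in m; "grip_force": force on a finger pad.
Only numpy, scipy, OpenCV 4.12 (cv2) and the standard library are available. Lean on these libraries where they do the work, as an engineer would, in place of code of your own. Each camera call takes 0.05 s, during which the arm holds its last target. There are 200 camera calls.

## Task

One of the four slip bushes in the drill jig has worked up and its handle has swung out from under its lock screw. With the fingertips, gently press that bush down until its head is fully home on the plate, then push its handle clockwise (seen from above) under the head of the lock screw until it stops against the screw, and withdraw. Do not pull the bush up, and leave the other three bushes and the tools round the jig alone.

Things in the scene. Friction and masses are not known exactly. Their poses are not given: they have to be found in the camera images.
- jig: drill jig, heavy, does not move: grey base 200x250 mm, steel bush plate 200x250x14 mm on four pillars, a light-alloy bracket clamped inside. Origin on the bench under its middle, x and y along the 200 and 250 mm sides, z up; plate top at z = 85 mm; cap screws at its corners rise 5.5 mm. Four bushes stand at x = +-50, y = +-68 mm, all with locked handles along the jig's +y
- bush_a (a joint): how far the loose slip bush stands up from its seat (m): 0 = fully home, starts 0.006 to 0.009, grows upward. It slides with about 6 N of friction and stays where it is left; a fingertip push of 8 to 15 N takes it home, and it stops hard there
- turn_a (a joint): turn of the loose slip bush (rad): 0 = locked, handle under the head of its lock screw and against the screw (a stop); positive = anticlockwise seen from above, starts 0.7 to 1.1. About 0.1 N m of friction, stays where it is left. The handle passes under the screw head only when the bush is home
- head_a (a point): centre of the top of the loose bush's knurled steel head (32 mm across, 18 mm high, 13 mm bore): the place to press. x axis points along its handle, z up
- handle_a (a point): point on the axis of the loose bush's handle (steel pin 6 mm thick, ending in an 8 mm ball), 42 mm from the bush axis and 5 mm short of the ball's middle, 6 mm above the underside of the head
- seat_a: fixed liner and lock screw of the loose bush. Origin on the bush axis at the level where the head sits when home (86 mm above the bench); its x axis points along the handle's locked direction, the lock screw stands at x = 26, y = -7.5 mm (head 18 mm across, its underside 10.5 and its top 16 mm above this origin), z up. Which of the four places it is in varies
- head_b (a point): centre of the head top of another slip bush, the same, home and locked (18 mm above its seat); leave alone. x axis along its handle (reaching 51 mm from the axis)
- seat_b: fixed liner and lock screw of that bush, same measures as seat_a
- bush_b (a joint): how far that bush stands up from its seat (m), 0 = home, starts 0
- turn_b (a joint): its turn (rad), 0 = locked, starts 0
- head_c (a point): centre of the head top of another slip bush, the same, home and locked (18 mm above its seat); leave alone. x axis along its handle (reaching 51 mm from the axis)
- seat_c: fixed liner and lock screw of that bush, same measures as seat_a
- bush_c (a joint): how far that bush stands up from its seat (m), 0 = home, starts 0
- turn_c (a joint): its turn (rad), 0 = locked, starts 0
- head_d (a point): centre of the head top of another slip bush, the same, home and locked (18 mm above its seat); leave alone. x axis along its handle (reaching 51 mm from the axis)
- seat_d: fixed liner and lock screw of that bush, same measures as seat_a
- bush_d (a joint): how far that bush stands up from its seat (m), 0 = home, starts 0
- turn_d (a joint): its turn (rad), 0 = locked, starts 0
- hex_key: loose black hex key 39x114x9 mm beside the jig, leave alone; origin under its middle
- plug_gauge: loose plug gauge with black handle 22x114x22 mm beside the jig, leave alone; origin under its middle
- marker: loose felt marker 13x128x15 mm, leave alone; origin under its middle
- pin_1: loose ground steel pin 16x52x16 mm, leave alone; origin under its middle
- screwdriver: loose screwdriver with red handle 27x210x26 mm, leave alone; origin under its middle

How it is judged:
On the way, in this order (a step that is already met when the one before it is completed fails the run):
1. the loose bush is pressed fully home while its handle is still out (value of joint bush_a below 0.0015 m and value of joint turn_a above 0.4 rad), for 0.1 s.
2. its handle is under the lock screw and against it (value of joint bush_a below 0.0015 m and value of joint turn_a below 0.1 rad), for 0.2 s.
At the end, for the whole second after the job is handed in: The loose bush is home within 1.5 mm and its handle within 0.1 rad of the lock-screw stop; the other three are home within 2 mm and within 0.12 rad of locked; hex key, plug gauge, marker, pin and screwdriver are within 12 mm of where they lay (all of step 2 and value of joint each of bush_b, bush_c, bush_d below 0.002 m and value of joint each of turn_b, turn_c, turn_d below 0.12 rad and distance of each of hex_key, plug_gauge, marker, pin_1, screwdriver from where it was at the start of the episode below 0.012 m); the robot touches nothing.
It fails at once if the loose bush is pulled up (more than 13 mm off its seat) (value of joint bush_a above 0.013 m).
It fails at once if the loose bush (or its lock screw) is pressed or pushed with more than 45 N (contact force between the fingers and seat_a above 45 N).
It fails at once if another bush is lifted 2 mm or turned 0.12 rad (not (value of joint each of bush_b, bush_c, bush_d below 0.002 m and value of joint each of turn_b, turn_c, turn_d below 0.12 rad)).
It fails at once if another bush is touched with more than 3 N (contact force between any of the fingers, the arm and seat_b above 3 N or contact force between any of the fingers, the arm and seat_c above 3 N or contact force between any of the fingers, the arm and seat_d above 3 N).
It fails at once if a tool beside the jig is shifted 12 mm (not (distance of each of hex_key, plug_gauge, marker, pin_1, screwdriver from where it was at the start of the episode below 0.012 m)).
It also fails if it takes over 42 s, if anything falls off the work surface, if the arm or the gripper's body presses on something with over 40 N, if the wrist force passes 120 N, or if a joint passes its speed limit or range.

## Working session

There is one attempt and no reset: what is moved stays moved. The work goes in short steps, Python scripts to look and compute and a tool call to move; the robot and the scene stay as the last step left them, time stands still between calls to the robot, and variables do not carry over. Pictures are saved under pics/ and viewed, at most 10 in all, crops included, and the job is handed in when it is done.

Besides the shell and the picture viewer there is one more tool, called after "Request:" as name([rows], argument=value, ...), one row to a line, values as JSON. carry_out: Moves the arm, as the interface text tells. Its arguments: {"type":"object","properties":{"moves":{"type":"array","items":{"type":"object","properties":{"tx":{"type":"number"},"ty":{"type":"number"},"tz":{"type":"number"},"wx":{"type":"number"},"wy":{"type":"number"},"wz":{"type":"number"},"claw":{"type":"number"}}}},"newtons":{"type":"number"}},"required":["moves"]}

```bash
mkdir -p pics; cat > h.py <<'E'
import numpy as np, cv2
from workcell import env, read_camera
def world(c):
    z=c["z_map"]; v,u=np.mgrid[0:480,0:640]
    P=np.stack([(u-c["cx"])/c["fx"]*z,(v-c["cy"])/c["fy"]*z,z,np.ones_like(z)],-1)
    W=P@np.linalg.inv(c["camera_from_world"]).T
    W=W[...,:3]; W[z==0]=np.nan
    return W
E
python3 - <<'E'
from h import *
for n in ("scene","side"):
    c=read_camera(n); cv2.imwrite(f"pics/{n}.png",c["image"]); np.savez(f"{n}.npz",**c)
    print(n,c["fx"],np.linalg.inv(c["camera_from_world"]).round(3).tolist(), np.isfinite(world(c)).mean())
print(env.get_state())
E
```

```text
scene 604.951506233941 [[-0.86, -0.37, 0.351, 0.269], [-0.51, 0.638, -0.576, 0.567], [-0.011, -0.675, -0.738, 0.807], [0.0, 0.0, 0.0, 1.0]] 0.99609375
side 562.3148572396137 [[-0.997, -0.061, 0.038, 0.582], [-0.068, 0.638, -0.767, 0.865], [0.023, -0.767, -0.641, 0.787], [0.0, 0.0, 0.0, 1.0]] 0.9961783854166667
{'clock': 0.1, 'joint_pos': array([-1.39611380e-01,  3.13942246e-01,  4.50750168e-02,  1.30359704e+00,
       -3.61165680e-05,  1.43120870e+00]), 'qvel': array([-0.00021104, -0.00142967,  0.00136149,  0.00157824, -0.00068382,
        0.00157701]), 'tau': array([ 3.58776997e-03, -4.81727242e+01,  2.99244744e+01,  1.27543980e-02,
       -1.12281841e-04,  1.60051752e-05]), 'tcp_pos': array([5.74536059e-01, 3.80748976e-05, 2.30481215e-01]), 'orientation': array([-6.55156874e-04,  7.07114922e-01,  7.07098148e-01, -5.16335552e-04]), 'wrist_force': array([-0.4332991 ,  0.09919802, -0.30737181]), 'ft_torque': array([ 0.03638994, -0.01202238, -0.00295254]), 'grip_force': 0.0, 'finger_gap': 0.08523298307034764}
```

View pics/scene.png

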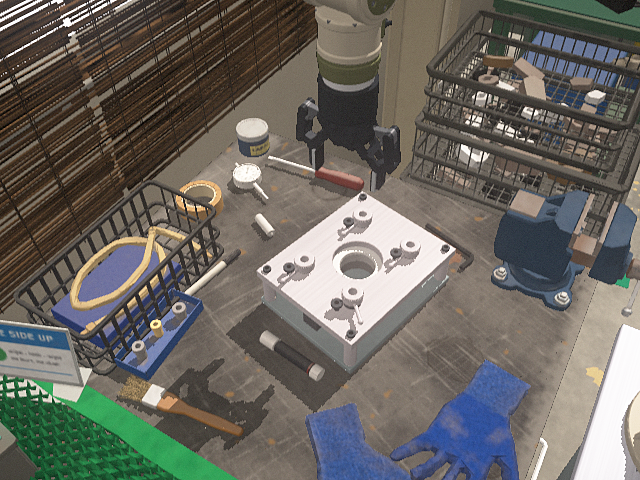

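View pics/side.png

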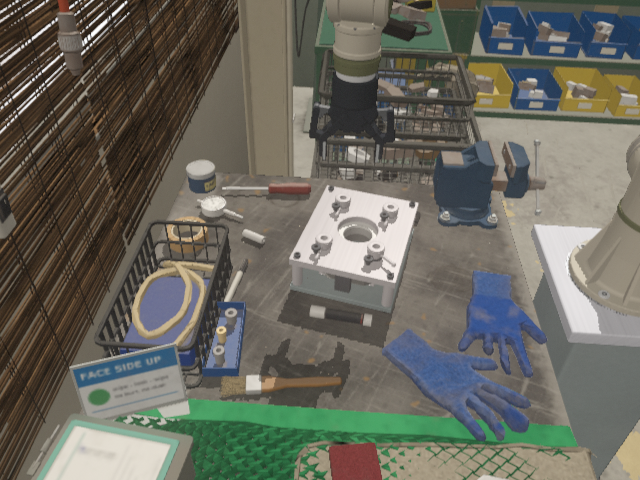

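The loose bush looks to be the one at scene pixel (352,297) / side pixel (376,250), with its handle swung away. I'll rectify both views onto the plate to measure it.

```bash
cat > rect.py <<'E'
from h import *
out=[]
for n in ("scene","side"):
    c=dict(np.load(f"{n}.npz")); W=world(c); img=c["image"]
    m=(np.abs(W[...,2]-0.085)<0.004)&(W[...,0]>.3)&(W[...,0]<.8)&(np.abs(W[...,1])<.35)
    k,l,s,_=cv2.connectedComponentsWithStats(m.astype(np.uint8)); i=1+s[1:,4].argmax()
    p=W[l==i]; r=cv2.minAreaRect(p[:,:2].astype(np.float32)*1000); print(n,r,np.median(p[:,2]))
    cx,cy=r[0]
    # rectify at z=.104, 0.33mm/px ; image x = -world y, image y = -world x
    S=3; N=300
    v,u=np.mgrid[0:N*S*0+840,0:800//2*1]
    X=(cx+140-np.arange(840)/S)/1000; Y=(cy+133-np.arange(800)/S)/1000
    XX,YY=np.meshgrid(X,Y,indexing='ij')
    P=np.stack([XX,YY,np.full_like(XX,.098),np.ones_like(XX)],-1)@c["camera_from_world"].T
    U=(P[...,0]/P[...,2]*c["fx"]+c["cx"]).astype(np.float32);V=(P[...,1]/P[...,2]*c["fy"]+c["cy"]).astype(np.float32)
    cv2.imwrite(f"pics/r_{n}.png",cv2.resize(cv2.remap(img,U,V,cv2.INTER_CUBIC),(560,588)))
    print("origin world at px0: X",X[0],"Y",Y[0],"scale",S,"then resized .7")
    h=(W[...,2]>0.097)&(W[...,2]<.125)&(np.hypot(W[...,0]-cx/1000,W[...,1]-cy/1000)<.13)
    k,l,s,_=cv2.connectedComponentsWithStats(h.astype(np.uint8))
    for i in range(1,k):
        if s[i,4]>15:
            q=W[l==i]; print(s[i,4],s[i,:4],"mean",q.mean(0).round(4),"zmax",np.percentile(q[:,2],90).round(4))
E
python3 rect.py
```

```text
scene ((551.6796875, 2.6220550537109375), (252.78163146972656, 203.3873748779297), 76.9493637084961) 0.08488711931354032
origin world at px0: X 0.6916796875 Y 0.13562205505371094 scale 3 then resized .7
319 [343 207  30  19] mean [ 0.587  -0.0668  0.1025] zmax 0.105
368 [390 237  31  21] mean [ 0.4897 -0.0439  0.1023] zmax 0.105
373 [283 251  32  22] mean [0.6175 0.0653 0.1025] zmax 0.1048
576 [331 283  33  38] mean [0.5166 0.0896 0.1057] zmax 0.1113
side ((548.240234375, 1.4861907958984375), (258.27630615234375, 201.09976196289062), 76.7472915649414) 0.08541471531409062
origin world at px0: X 0.688240234375 Y 0.13448619079589844 scale 3 then resized .7
183 [332 194  19  16] mean [ 0.5841 -0.0666  0.1027] zmax 0.1057
203 [380 203  19  16] mean [ 0.4871 -0.0435  0.1028] zmax 0.1054
245 [311 233  22  19] mean [0.6154 0.0657 0.1027] zmax 0.1054
351 [364 241  31  24] mean [0.5151 0.0903 0.1059] zmax 0.1118
```

View pics/r_scene.png

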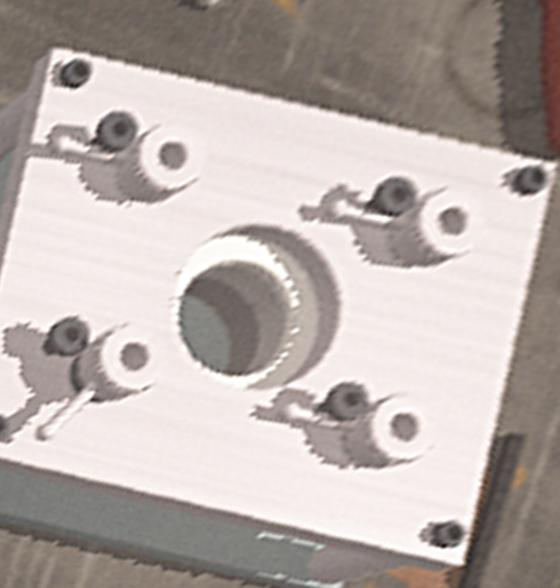

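```bash
cat > m.py <<'E'
from h import *
for n in ("scene","side"):
    c=dict(np.load(f"{n}.npz")); W=world(c); print(n)
    for (x,y) in [(.586,-.067),(.489,-.044),(.616,.065),(.516,.09)]:
        near=np.hypot(W[...,0]-x,W[...,1]-y)<.035
        top=np.nanpercentile(W[...,2][near],95)
        q=W[near&(np.abs(W[...,2]-top)<.0025)]; (a,b),r=cv2.minEnclosingCircle((q[:,:2]*1000).astype(np.float32))
        print("head",round(a,1),round(b,1),round(r,1),"top",round(top,4),len(q))
    q=W[(np.hypot(W[...,0]-.516,W[...,1]-.09)<.06)&(W[...,2]>.093)&(W[...,2]<.106)]
    np.set_printoptions(suppress=True,linewidth=150)
    d=q[:,:2]-[.516,.09]; q=q[np.hypot(*d.T)>.018]; print((q[::max(1,len(q)//60)]*1000).round(0).astype(int).tolist())
    q=np.argwhere((W[...,2]<.03)&(W[...,2]>.004)&(W[...,0]>.38)&(W[...,0]<.78)&(np.abs(W[...,1])<.3))
E
python3 m.py
```

```text
scene
head 589.5 -65.6 25.2 top 0.1047 195
head 491.4 -43.8 25.4 top 0.1043 230
head 620.2 65.2 24.9 top 0.1043 244
head 517.4 80.5 16.7 top 0.1107 241
[[502, 76, 105], [537, 99, 102], [534, 99, 103], [503, 78, 100], [538, 101, 101], [536, 99, 101], [532, 99, 103], [538, 104, 102], [535, 103, 103], [532, 102, 104], [502, 78, 96], [536, 107, 104], [535, 104, 102], [532, 104, 104], [537, 108, 102], [534, 106, 102], [531, 104, 102], [528, 103, 103], [535, 109, 102], [533, 107, 101], [530, 107, 104], [528, 104, 102], [535, 109, 99], [532, 110, 103], [530, 106, 100], [527, 106, 103], [534, 111, 101], [530, 112, 104], [528, 110, 104], [525, 107, 103], [531, 114, 104], [529, 111, 101], [526, 110, 102], [523, 110, 105], [533, 112, 98], [530, 112, 100], [527, 111, 101], [525, 110, 101], [530, 111, 96], [527, 111, 99], [525, 110, 99], [501, 100, 101], [498, 98, 101], [500, 101, 100], [497, 101, 102], [498, 104, 103], [496, 103, 103], [498, 105, 101], [495, 104, 102], [497, 105, 100], [494, 106, 104], [496, 108, 101], [493, 108, 104], [491, 106, 102], [494, 109, 101], [491, 108, 103], [494, 109
[... 1514 characters left out ...]
 [492, 108, 102], [490, 106, 100], [489, 109, 103], [487, 106, 101], [533, 109, 97], [532, 110, 98], [530, 111, 98], [528, 111, 99], [526, 111, 100], [525, 111, 99], [523, 108, 97], [494, 110, 101], [492, 109, 100], [491, 112, 103], [489, 112, 103], [487, 110, 102], [485, 110, 102], [530, 108, 94], [528, 112, 97], [526, 112, 97], [490, 109, 98], [488, 110, 100], [487, 110, 100], [485, 112, 101], [483, 113, 102], [482, 112, 101], [488, 112, 99], [487, 114, 101], [485, 116, 102], [483, 115, 102], [482, 116, 103], [480, 114, 101], [487, 117, 101], [485, 117, 101], [484, 119, 103], [481, 116, 100], [480, 115, 100], [485, 115, 97], [483, 119, 100], [482, 119, 101], [479, 116, 98], [485, 133, 94]]
```

Measured: the loose head is at about (516.5, 80) mm with its top at about 111 mm, so it stands up about 6.8 mm. The jig yaw is about −13°, which predicts the (−50, +68) bush at (516.6, 79.5), so that agrees. The handle points to about 131.7° and locked is about 77°, so the turn is about 0.95 rad. The lock screw is at about (530, 104). Next I move above the head with the fingers shut.

Request:
carry_out([
  {"tx": -1.95,"ty": 2.67,"tz": -2.5,"claw": 1},
  {"tx": -1.95,"ty": 2.67,"tz": -2.5,"claw": 1},
  {"tx": -1.95,"ty": 2.67,"tz": -2.5,"claw": 1},
  {"claw": 1},
  {"claw": 1},
  {"claw": 1},
], newtons=20)

```text
invalid input at $.moves[0]: expected keys tx, ty, tz, wx, wy, wz, claw
```

Request:
carry_out([
  {"tx": -1.95,"ty": 2.67,"tz": -2.5,"wx": 0,"wy": 0,"wz": 0,"claw": 1},
  {"tx": -1.95,"ty": 2.67,"tz": -2.5,"wx": 0,"wy": 0,"wz": 0,"claw": 1},
  {"tx": -1.95,"ty": 2.67,"tz": -2.5,"wx": 0,"wy": 0,"wz": 0,"claw": 1},
  {"tx": 0,"ty": 0,"tz": 0,"wx": 0,"wy": 0,"wz": 0,"claw": 1},
  {"tx": 0,"ty": 0,"tz": 0,"wx": 0,"wy": 0,"wz": 0,"claw": 1},
  {"tx": 0,"ty": 0,"tz": 0,"wx": 0,"wy": 0,"wz": 0,"claw": 1},
], newtons=20)

```text
clock: 0.85
tcp_pos: [0.5179, 0.0794, 0.1572]
orientation: [0.001, 0.707, 0.707, 0.001]
wrist_force: [0.3, -0.0, 0.5]
finger_gap: 0.0001
grip_force: 0.0
```

```bash
python3 - <<'E'
from h import *
s=env.get_state(); print(s["clock"],s["tcp_pos"].round(4),s["orientation"].round(3),s["wrist_force"].round(2),s["finger_gap"])
w=read_camera("wrist"); np.savez("wrist.npz",**w); cv2.imwrite("pics/w1.png",w["image"]); print(w["hand_eye"].round(3).tolist(),w["fx"],w["cx"],w["cy"])
E
```

```text
0.85 [0.5179 0.0794 0.1572] [0.001 0.707 0.707 0.001] [ 0.29 -0.05  0.5 ] 5.9143870600722806e-05
[[0.001, -0.958, -0.287, 0.072], [1.0, 0.001, -0.0, -0.0], [0.0, -0.287, 0.958, -0.142], [0.0, 0.0, 0.0, 1.0]] 371.64829954431775 325.48415867582304 239.07538494959385
```

View pics/w1.png

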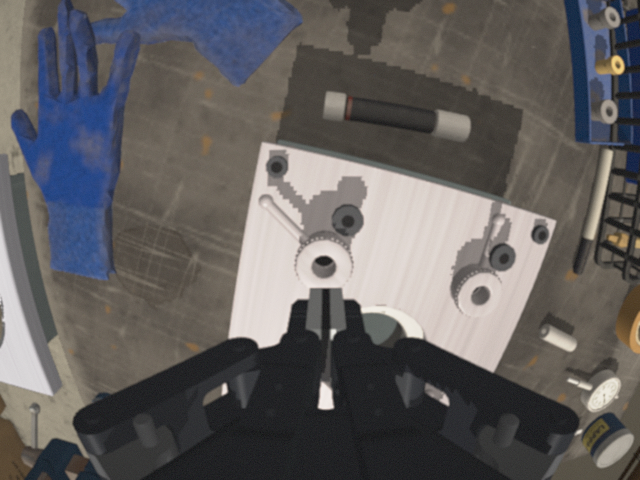

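The wrist view shows the loose head bore at (323,265), the handle ball at (266,202), its lock screw at (347,220), and the shut fingertips at (308–345, 290–330). I'll compute world points from these.

```bash
cat > wr.py <<'E'
from h import *
from scipy.spatial.transform import Rotation as R
def wray(w,s,u,v):
    dx,dy=u-w["cx"],v-w["cy"]; r=np.hypot(dx,dy); t=r/w["fx"]
    d=np.array([np.sin(t)*dx/r,np.sin(t)*dy/r,np.cos(t)])
    q=s["orientation"]; Rm=R.from_quat(np.r_[q[1:],q[0]]).as_matrix(); H=w["hand_eye"]
    return Rm@H[:3,3]+s["tcp_pos"], Rm@H[:3,:3]@d, d
def onz(w,s,u,v,z):
    o,d,_=wray(w,s,u,v); return (o+d*(z-o[2])/d[2]).round(4)
E
python3 - <<'E'
from wr import *
w=dict(np.load("wrist.npz")); s=env.get_state()
for n,u,v,z in [("bore",323,265,.1108),("ball",266,202,.099),("pinmid",284,222,.099),("screw",347,220,.102),("otherhead",479,295,.104),("otherscrew",502,257,.102),("otherball",499,220,.092)]:
    o,d,dc=wray(w,s,u,v); zz=w["z_map"][v,u]; print(n,onz(w,s,u,v,z),"depth-point",(o+d*zz/dc[2]).round(4))
H=w["hand_eye"]
for u in (308,326,345):
    for v in (295,310):
        zz=w["z_map"][v,u]; _,_,dc=wray(w,s,u,v); print("tip tool",u,v,(H[:3,:3]@(dc*zz/dc[2])+H[:3,3]).round(4))
E
```

```text
bore [0.5164 0.0807 0.1108] depth-point [0.5163 0.0741 0.0931]
ball [0.4849 0.1133 0.099 ] depth-point [0.4855 0.1141 0.103 ]
pinmid [0.4946 0.1018 0.099 ] depth-point [0.4949 0.1024 0.1013]
screw [0.5295 0.1037 0.102 ] depth-point [0.5295 0.1038 0.1024]
otherhead [0.6125 0.0573 0.104 ] depth-point [0.6182 0.0516 0.0923]
otherscrew [0.6256 0.0813 0.102 ] depth-point [0.6256 0.0813 0.1019]
otherball [0.6253 0.1021 0.092 ] depth-point [0.6237 0.1028 0.0951]
tip tool 308 295 [-0.0289 -0.0113  0.0723]
tip tool 308 310 [ 0.0105 -0.0065 -0.0237]
tip tool 326 295 [ 0.0107 -0.     -0.0114]
tip tool 326 310 [ 0.0102 -0.     -0.0231]
tip tool 345 295 [-0.0288  0.0122  0.0721]
tip tool 345 310 [ 0.0064  0.0072 -0.0159]
```

Request:
carry_out([
  {"tx": -0.15,"ty": 0.08,"tz": -2.2,"wx": 0,"wy": 0,"wz": 0,"claw": 1},
  {"tx": 0,"ty": 0,"tz": -1.9,"wx": 0,"wy": 0,"wz": 0,"claw": 1},
  {"tx": 0,"ty": 0,"tz": -0.2,"wx": 0,"wy": 0,"wz": 0,"claw": 1},
  {"tx": 0,"ty": 0,"tz": -0.2,"wx": 0,"wy": 0,"wz": 0,"claw": 1},
  {"tx": 0,"ty": 0,"tz": -0.2,"wx": 0,"wy": 0,"wz": 0,"claw": 1},
])

```text
clock: 1.52
tcp_pos: [0.516, 0.0807, 0.1103]
orientation: [0.001, 0.707, 0.707, 0.001]
wrist_force: [-1.1, -0.9, 5.1]
finger_gap: 0.0001
grip_force: 2.3
```

Request:
carry_out([
  {"tx": 0,"ty": 0,"tz": -0.15,"wx": 0,"wy": 0,"wz": 0,"claw": 1},
  {"tx": 0,"ty": 0,"tz": -0.15,"wx": 0,"wy": 0,"wz": 0,"claw": 1},
  {"tx": 0,"ty": 0,"tz": -0.1,"wx": 0,"wy": 0,"wz": 0,"claw": 1},
])

```text
clock: 1.9
tcp_pos: [0.5159, 0.0808, 0.1059]
orientation: [0.001, 0.707, 0.707, 0.001]
wrist_force: [0.9, -0.3, 5.3]
finger_gap: 0.0001
grip_force: 2.3
```

Request:
carry_out([
  {"tx": 0,"ty": 0,"tz": -0.1,"wx": 0,"wy": 0,"wz": 0,"claw": 1},
  {"tx": 0,"ty": 0,"tz": -0.05,"wx": 0,"wy": 0,"wz": 0,"claw": 1},
])

```text
clock: 2.15
tcp_pos: [0.5159, 0.0807, 0.1041]
orientation: [0.001, 0.707, 0.707, 0.001]
wrist_force: [2.5, -1.7, 4.1]
finger_gap: -0.0002
grip_force: 2.3
```

Request:
carry_out([
  {"tx": 0,"ty": 0,"tz": -0.05,"wx": 0,"wy": 0,"wz": 0,"claw": 1},
])

```text
clock: 2.28
tcp_pos: [0.5159, 0.0808, 0.104]
orientation: [0.001, 0.707, 0.707, 0.001]
wrist_force: [1.7, -1.6, 10.0]
finger_gap: 0.0002
grip_force: 4.9
```

Request:
carry_out([
  {"tx": 0,"ty": 0,"tz": -0.04,"wx": 0,"wy": 0,"wz": 0,"claw": 1},
  {"tx": 0,"ty": 0,"tz": 0,"wx": 0,"wy": 0,"wz": 0,"claw": 1},
])

```text
clock: 2.52
tcp_pos: [0.5159, 0.0808, 0.1039]
orientation: [0.001, 0.707, 0.707, 0.001]
wrist_force: [1.1, -1.5, 9.1]
finger_gap: 0.0003
grip_force: 4.9
```

The bush is home: it stopped hard at 103.9 mm against the expected 104, at about 9 N. Now I plan the handle sweep.

```bash
python3 - <<'E'
import numpy as np
B=np.array([51.62,8.02]); 
def pos(phi,d,r=4.5):
    p=np.radians(phi); return B+r*np.array([np.cos(p),np.sin(p)])+d*np.array([-np.sin(p),np.cos(p)])
prev=np.array([51.59,8.08]); pa=90
for phi,d in [(133.6,2.2),(133.6,1.2)]+[(a,1.15) for a in (125,117,109,101,93,87,82,79,77)]:
    q=pos(phi,d); print(phi,d,q.round(2),"step",(q-prev).round(2),"wz",np.radians(phi-pa).round(3)); prev=q;pa=phi
E
```

```text
133.6 2.2 [46.92  9.76] step [-4.67  1.68] wz 0.761
133.6 1.2 [47.65 10.45] step [0.72 0.69] wz 0.0
125 1.15 [48.1  11.05] step [0.45 0.6 ] wz -0.15
117 1.15 [48.55 11.51] step [0.46 0.46] wz -0.14
109 1.15 [49.07 11.9 ] step [0.52 0.39] wz -0.14
101 1.15 [49.63 12.22] step [0.56 0.32] wz -0.14
93 1.15 [50.24 12.45] step [0.6  0.24] wz -0.14
87 1.15 [50.71 12.57] step [0.47 0.12] wz -0.105
82 1.15 [51.11 12.64] step [0.4  0.06] wz -0.087
79 1.15 [51.35 12.66] step [0.24 0.02] wz -0.052
77 1.15 [51.51 12.66] step [0.16 0.01] wz -0.035
```

Request:
carry_out([
  {"tx": 0,"ty": 0,"tz": 1.5,"wx": 0,"wy": 0,"wz": 0,"claw": 1},
  {"tx": 0,"ty": 0,"tz": 2.0,"wx": 0,"wy": 0,"wz": 0,"claw": 1},
  {"tx": 0,"ty": 0,"tz": 0,"wx": 0,"wy": 0,"wz": 0,"claw": 1},
])

```text
clock: 2.9
tcp_pos: [0.5154, 0.0812, 0.139]
orientation: [0.0, 0.707, 0.707, 0.001]
wrist_force: [0.6, 0.2, -0.4]
finger_gap: -0.0003
grip_force: 0.0
```

Request:
carry_out([
  {"tx": -0.92,"ty": 0.33,"tz": 0,"wx": 0,"wy": 0,"wz": 0.152,"claw": 1},
  {"tx": -0.92,"ty": 0.33,"tz": 0,"wx": 0,"wy": 0,"wz": 0.152,"claw": 1},
  {"tx": -0.92,"ty": 0.33,"tz": 0,"wx": 0,"wy": 0,"wz": 0.152,"claw": 1},
  {"tx": -0.92,"ty": 0.33,"tz": 0,"wx": 0,"wy": 0,"wz": 0.152,"claw": 1},
  {"tx": -0.94,"ty": 0.31,"tz": 0,"wx": 0,"wy": 0,"wz": 0.152,"claw": 1},
  {"tx": 0,"ty": 0,"tz": -1.5,"wx": 0,"wy": 0,"wz": 0,"claw": 1},
  {"tx": 0,"ty": 0,"tz": 0,"wx": 0,"wy": 0,"wz": 0,"claw": 1},
])

```text
clock: 3.78
tcp_pos: [0.4675, 0.0971, 0.1209]
orientation: [-0.002, 0.395, 0.918, -0.001]
wrist_force: [-1.0, -0.3, 0.4]
finger_gap: -0.0001
grip_force: 0.0
```

```bash
python3 - <<'E'
from wr import *
s=env.get_state(); print(s["tcp_pos"].round(4),s["orientation"].round(3),s["wrist_force"].round(1),s["joint_pos"].round(2))
w=read_camera("wrist"); np.savez("wrist2.npz",**w); cv2.imwrite("pics/w2.png",w["image"])
E
```

```text
[0.4675 0.0971 0.1209] [-0.002  0.395  0.918 -0.001] [-1.  -0.3  0.4] [ 0.04  0.19 -0.39  0.99  0.    0.85]
```

View pics/w2.png

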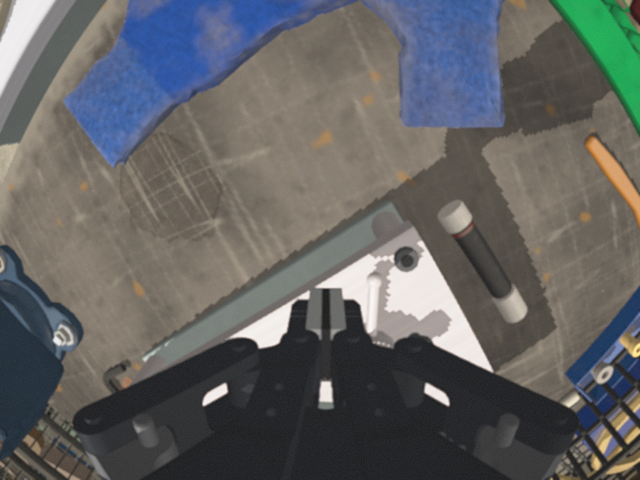

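The handle pin runs from the ball at (375,281) to (372,330), parallel to the fingers at (308–345) and clear to their right. I'll lower beside it, then move in to contact.

Request:
carry_out([
  {"tx": 0,"ty": 0,"tz": -1.6,"wx": 0,"wy": 0,"wz": 0,"claw": 1},
  {"tx": 0,"ty": 0,"tz": -1.4,"wx": 0,"wy": 0,"wz": 0,"claw": 1},
  {"tx": 0,"ty": 0,"tz": -0.3,"wx": 0,"wy": 0,"wz": 0,"claw": 1},
  {"tx": 0,"ty": 0,"tz": 0,"wx": 0,"wy": 0,"wz": 0,"claw": 1},
])

```text
clock: 4.32
tcp_pos: [0.4688, 0.0971, 0.0897]
orientation: [-0.0, 0.395, 0.919, -0.0]
wrist_force: [0.0, -0.3, 0.2]
finger_gap: 0.0002
grip_force: 0.0
```

Request:
carry_out([
  {"tx": 0.3,"ty": 0.3,"tz": -0.1,"wx": 0,"wy": 0,"wz": 0,"claw": 1},
  {"tx": 0.3,"ty": 0.3,"tz": 0,"wx": 0,"wy": 0,"wz": 0,"claw": 1},
  {"tx": 0.15,"ty": 0.1,"tz": 0,"wx": 0,"wy": 0,"wz": 0,"claw": 1},
  {"tx": 0.45,"ty": 0.6,"tz": 0,"wx": 0,"wy": 0,"wz": -0.15,"claw": 1},
])

```text
clock: 4.82
tcp_pos: [0.4804, 0.1099, 0.0891]
orientation: [-0.0, 0.464, 0.886, -0.001]
wrist_force: [-1.9, -3.1, 2.8]
finger_gap: -0.0002
grip_force: 1.3
```

Request:
carry_out([
  {"tx": 0.46,"ty": 0.46,"tz": 0,"wx": 0,"wy": 0,"wz": -0.14,"claw": 1},
  {"tx": 0.52,"ty": 0.39,"tz": 0,"wx": 0,"wy": 0,"wz": -0.14,"claw": 1},
  {"tx": 0.56,"ty": 0.32,"tz": 0,"wx": 0,"wy": 0,"wz": -0.14,"claw": 1},
])

```text
clock: 5.2
tcp_pos: [0.4928, 0.1208, 0.0898]
orientation: [-0.001, 0.639, 0.77, -0.003]
wrist_force: [-15.6, -6.8, 21.7]
finger_gap: 0.0
grip_force: 12.9
```

The fingertip has hit the plate's corner cap screw, which reaches within about 55 mm of the bush axis. I'll back off and use a smaller radius.

Request:
carry_out([
  {"tx": -0.6,"ty": -0.3,"tz": 0,"wx": 0,"wy": 0,"wz": 0,"claw": 1},
  {"tx": -0.4,"ty": -0.4,"tz": 0.2,"wx": 0,"wy": 0,"wz": 0,"claw": 1},
  {"tx": 0,"ty": 0,"tz": 3.0,"wx": 0,"wy": 0,"wz": 0,"claw": 1},
  {"tx": 0,"ty": 0,"tz": 0,"wx": 0,"wy": 0,"wz": 0,"claw": 1},
])

```text
clock: 5.7
tcp_pos: [0.4876, 0.1148, 0.1227]
orientation: [0.001, 0.637, 0.771, 0.001]
wrist_force: [-0.4, -0.7, -0.2]
finger_gap: 0.0001
grip_force: 0.0
```

```bash
python3 - <<'E'
from wr import *
s=env.get_state(); print(s["tcp_pos"].round(4),s["orientation"].round(3),s["wrist_force"].round(1))
w=read_camera("wrist"); np.savez("wrist3.npz",**w); cv2.imwrite("pics/w3.png",w["image"])
c=read_camera("scene"); np.savez("scene3.npz",**c); cv2.imwrite("pics/s3.png",cv2.resize(c["image"][180:360,240:480],None,fx=3,fy=3,interpolation=cv2.INTER_CUBIC))
E
```

```text
[0.4876 0.1148 0.1227] [0.001 0.637 0.771 0.001] [-0.4 -0.7 -0.2]
```

View pics/w3.png

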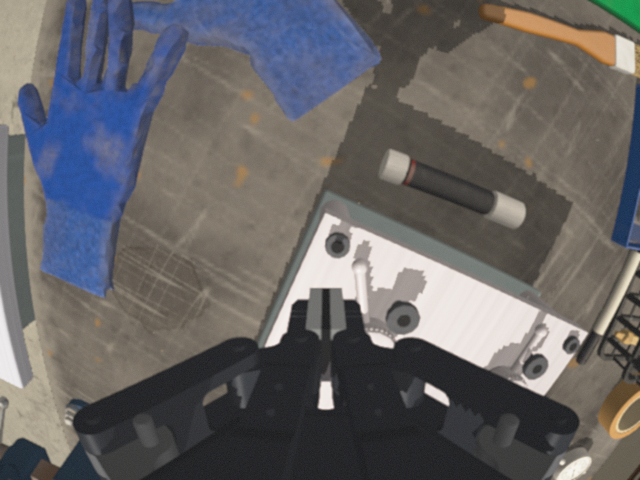

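View pics/s3.png

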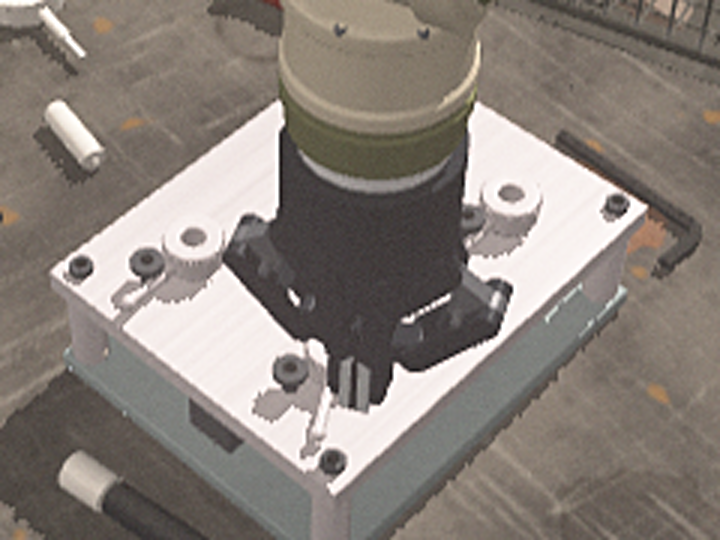

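The wrist view has the cap screw at (338,244), the ball at (361,266), the pin middle near (364,298) and the lock screw at (402,317). The fingers had hit the cap screw, and the handle has turned partway.

```bash
python3 - <<'E'
from wr import *
w=dict(np.load("wrist3.npz")); s=env.get_state()
for n,u,v,z in [("cap",338,244,.0905),("ball",361,266,.092),("pinmid",364,298,.092),("screw",402,317,.102)]:
    p=onz(w,s,u,v,z); d=p[:2]-[.5163,.0802]; print(n,p,"r",np.hypot(*d).round(4),"ang",np.degrees(np.arctan2(d[1],d[0])).round(1), w["z_map"][v,u])
    o,dd,dc=wray(w,s,u,v); print("   depth z",(o+dd*w["z_map"][v,u]/dc[2]).round(4))
B=np.array([51.63,8.02])
def pos(phi,d,r=3.6):
    p=np.radians(phi); return B+r*np.array([np.cos(p),np.sin(p)])+d*np.array([-np.sin(p),np.cos(p)])
prev=s["tcp_pos"][:2]*100; x=s["orientation"]; T=R.from_quat(np.r_[x[1:],x[0]]).as_matrix(); pa=np.degrees(np.arctan2(T[1,0],T[0,0])); print("yaw",pa)
for phi,d in [(115,2.0),(115,1.15)]+[(a,1.15) for a in (107,99,92,86,81,78,76)]:
    q=pos(phi,d); print(phi,d,q.round(2),"step",(q-prev).round(2),"wz",np.radians(phi-pa).round(3)); prev=q;pa=phi
E
```

```text
cap [0.4884 0.1339 0.0905] r 0.0605 ang 117.5 0.18294622
   depth z [0.4885 0.1333 0.0884]
ball [0.5016 0.1254 0.092 ] r 0.0475 ang 108.0 0.18122685
   depth z [0.5014 0.1258 0.0932]
pinmid [0.5071 0.1086 0.092 ] r 0.0299 ang 107.9 0.18781444
   depth z [0.5071 0.1084 0.0917]
screw [0.5263 0.1061 0.102 ] r 0.0278 ang 68.9 0.18210514
   depth z [0.5271 0.105  0.0998]
yaw 100.88280738868627
115 2.0 [48.3  10.44] step [-0.32 -1.04] wz 0.246
115 1.15 [49.07 10.8 ] step [0.77 0.36] wz 0.0
107 1.15 [49.48 11.13] step [0.41 0.33] wz -0.14
99 1.15 [49.93 11.4 ] step [0.45 0.27] wz -0.14
92 1.15 [50.36 11.58] step [0.42 0.18] wz -0.122
86 1.15 [50.73 11.69] step [0.38 0.11] wz -0.105
81 1.15 [51.06 11.76] step [0.32 0.06] wz -0.087
78 1.15 [51.25 11.78] step [0.2  0.02] wz -0.052
76 1.15 [51.39 11.79] step [0.13 0.01] wz -0.035
```

Request:
carry_out([
  {"tx": -0.05,"ty": -0.63,"tz": 0,"wx": 0,"wy": 0,"wz": 0.124,"claw": 1},
  {"tx": 0,"ty": 0,"tz": -1.7,"wx": 0,"wy": 0,"wz": 0,"claw": 1},
  {"tx": 0,"ty": 0,"tz": -1.5,"wx": 0,"wy": 0,"wz": 0,"claw": 1},
  {"tx": 0,"ty": 0,"tz": -0.1,"wx": 0,"wy": 0,"wz": 0,"claw": 1},
  {"tx": 0,"ty": 0,"tz": 0,"wx": 0,"wy": 0,"wz": 0,"claw": 1},
])

```text
clock: 6.42
tcp_pos: [0.4855, 0.1086, 0.0877]
orientation: [-0.0, 0.588, 0.809, -0.0]
wrist_force: [-0.5, -0.4, -0.6]
finger_gap: 0.0002
grip_force: 0.0
```

Request:
carry_out([
  {"tx": 0.36,"ty": 0.12,"tz": 0.1,"wx": 0,"wy": 0,"wz": 0,"claw": 1},
  {"tx": 0.36,"ty": 0.12,"tz": 0,"wx": 0,"wy": 0,"wz": 0,"claw": 1},
  {"tx": 0.5,"ty": 0.3,"tz": 0,"wx": 0,"wy": 0,"wz": -0.157,"claw": 1},
])

```text
clock: 6.8
tcp_pos: [0.4979, 0.1139, 0.0892]
orientation: [0.0, 0.651, 0.759, -0.0]
wrist_force: [-3.2, -1.3, 0.4]
finger_gap: 0.0001
grip_force: 1.2
```

Contact is light at 3.5 N and the handle follows, so I continue the arc.

Request:
carry_out([
  {"tx": 0.42,"ty": 0.18,"tz": 0,"wx": 0,"wy": 0,"wz": -0.122,"claw": 1},
  {"tx": 0.38,"ty": 0.11,"tz": 0,"wx": 0,"wy": 0,"wz": -0.105,"claw": 1},
])

```text
clock: 7.05
tcp_pos: [0.5056, 0.1171, 0.0891]
orientation: [-0.0, 0.733, 0.681, -0.0]
wrist_force: [-2.4, 1.3, 1.9]
finger_gap: 0.0001
grip_force: 1.3
```

Request:
carry_out([
  {"tx": 0.32,"ty": 0.06,"tz": 0,"wx": 0,"wy": 0,"wz": -0.087,"claw": 1},
  {"tx": 0.2,"ty": 0.02,"tz": 0,"wx": 0,"wy": 0,"wz": -0.052,"claw": 1},
])

```text
clock: 7.3
tcp_pos: [0.511, 0.1182, 0.0892]
orientation: [-0.0, 0.777, 0.629, 0.0]
wrist_force: [-1.3, 1.4, 1.6]
finger_gap: -0.0001
grip_force: 1.2
```

Request:
carry_out([
  {"tx": 0.1,"ty": 0,"tz": 0,"wx": 0,"wy": 0,"wz": -0.02,"claw": 1},
  {"tx": 0.1,"ty": -0.01,"tz": 0,"wx": 0,"wy": 0,"wz": 0,"claw": 1},
])

```text
clock: 7.55
tcp_pos: [0.5122, 0.118, 0.0889]
orientation: [-0.001, 0.783, 0.622, -0.001]
wrist_force: [-5.1, 3.3, 2.3]
finger_gap: 0.0001
grip_force: 2.9
```

Request:
carry_out([
  {"tx": 0.08,"ty": -0.02,"tz": 0,"wx": 0,"wy": 0,"wz": 0,"claw": 1},
  {"tx": 0,"ty": 0,"tz": 0,"wx": 0,"wy": 0,"wz": 0,"claw": 1},
])

```text
clock: 7.8
tcp_pos: [0.5123, 0.1178, 0.0887]
orientation: [-0.001, 0.783, 0.622, -0.001]
wrist_force: [-6.2, 3.3, 4.3]
finger_gap: 0.0
grip_force: 3.2
```

It has stopped at the predicted lock position with the force rising and no motion. I withdraw by backing away, then going up.

Request:
carry_out([
  {"tx": -0.5,"ty": 0.1,"tz": 0,"wx": 0,"wy": 0,"wz": 0,"claw": 1},
  {"tx": -0.6,"ty": 0.0,"tz": 0.1,"wx": 0,"wy": 0,"wz": 0,"claw": 1},
  {"tx": 0,"ty": 0,"tz": 2.5,"wx": 0,"wy": 0,"wz": 0,"claw": 1},
  {"tx": 0,"ty": -2.0,"tz": 5,"wx": 0,"wy": 0,"wz": 0,"claw": 1},
  {"tx": 0,"ty": -6,"tz": 5,"wx": 0,"wy": 0,"wz": 0,"claw": 1},
  {"tx": 0,"ty": -6,"tz": 0,"wx": 0,"wy": 0,"wz": 0,"claw": 1},
  {"tx": 0,"ty": 0,"tz": 0,"wx": 0,"wy": 0,"wz": 0,"claw": 1},
])

```text
clock: 8.68
tcp_pos: [0.5037, -0.0135, 0.2059]
orientation: [0.002, 0.785, 0.619, 0.001]
wrist_force: [-0.1, 0.0, 0.9]
finger_gap: 0.0001
grip_force: 0.0
```

```bash
python3 - <<'E'
from wr import *
s=env.get_state(); print(s["tcp_pos"].round(4),s["wrist_force"].round(1))
for n,f in (("scene","scene"),("side","side")):
    c=read_camera(n); np.savez(f"{f}.npz",**c)
E
python3 rect.py
```

```text
[ 0.5037 -0.0135  0.2059] [-0.1  0.   0.9]
scene ((551.6959228515625, 2.1722259521484375), (253.31832885742188, 202.9984130859375), 76.75941467285156) 0.08490567375424901
origin world at px0: X 0.6916959228515625 Y 0.13517222595214845 scale 3 then resized .7
323 [343 207  30  19] mean [ 0.5868 -0.0671  0.1023] zmax 0.1048
367 [390 237  31  21] mean [ 0.4897 -0.044   0.1023] zmax 0.1047
385 [283 251  32  22] mean [0.6175 0.0655 0.1025] zmax 0.1052
428 [331 286  33  23] mean [0.5203 0.0879 0.1025] zmax 0.1048
side ((548.2052612304688, 1.6345367431640625), (257.6046447753906, 201.22561645507812), 76.74299621582031) 0.08545593621481751
origin world at px0: X 0.6882052612304688 Y 0.13463453674316406 scale 3 then resized .7
193 [332 194  19  16] mean [ 0.5842 -0.0659  0.1026] zmax 0.1053
204 [380 203  19  16] mean [ 0.4873 -0.0432  0.1028] zmax 0.1056
245 [311 233  22  19] mean [0.6157 0.0658 0.1027] zmax 0.1052
255 [364 244  21  20] mean [0.5183 0.0887 0.1028] zmax 0.1053
```

View pics/r_scene.png

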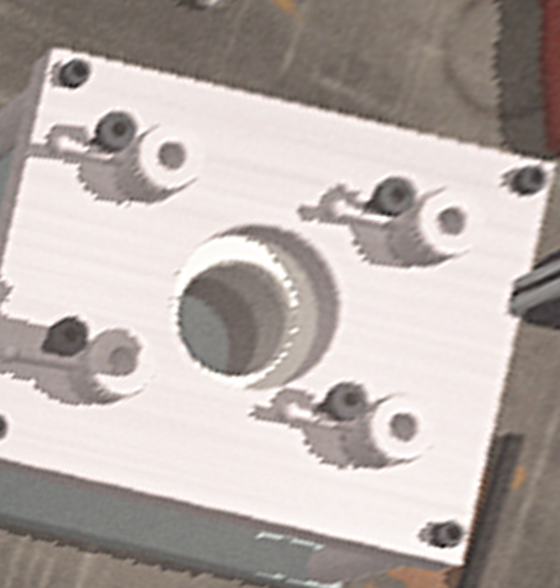

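The loose head is now the same height as the other three, and its handle lies beside the lock screw. I'll check its angle numerically against the others.

```bash
python3 - <<'E'
from h import *
th=np.radians(-13); ax=np.array([np.cos(th),np.sin(th)]); ay=np.array([-np.sin(th),np.cos(th)])
for n in ("scene","side"):
    W=world(dict(np.load(n+".npz"))); off=np.array([.5163,.0802])+.05*ax-.068*ay
    for a in(-50,50):
        for b in(-68,68):
            B=off+a/1000*ax+b/1000*ay; d=W[...,:2]-B; X=d@ay; Y=-(d@ax)
            m=(W[...,2]>.0905)&(W[...,2]<.1)&(X>.037)&(X<.054)&(np.abs(Y)<.02); print(n,a,b,m.sum(),"angle",np.median(np.arctan2(Y[m],X[m])).round(3))
E
```

```text
scene -50 -68 40 angle -0.003
scene -50 68 38 angle 0.043
scene 50 -68 31 angle -0.002
scene 50 68 37 angle -0.009
side -50 -68 18 angle 0.043
side -50 68 22 angle 0.087
side 50 -68 19 angle 0.039
side 50 68 23 angle 0.04
```

It reads about 0.045 rad off relative to the other bushes. That is inside 0.1, but there is plenty of time, so I'll give one more firm nudge farther out on the handle.

Request:
carry_out([
  {"tx": 0.1,"ty": 4.7,"tz": 0,"wx": 0,"wy": 0,"wz": 0,"claw": 1},
  {"tx": 0.1,"ty": 4.6,"tz": 0,"wx": 0,"wy": 0,"wz": 0,"claw": 1},
  {"tx": 0,"ty": 4.6,"tz": 0,"wx": 0,"wy": 0,"wz": 0,"claw": 1},
  {"tx": 0,"ty": 0,"tz": -4.5,"wx": 0,"wy": 0,"wz": 0,"claw": 1},
  {"tx": 0,"ty": 0,"tz": -3.5,"wx": 0,"wy": 0,"wz": 0,"claw": 1},
  {"tx": 0,"ty": 0,"tz": -1,"wx": 0,"wy": 0,"wz": 0,"claw": 1},
  {"tx": 0,"ty": 0,"tz": 0,"wx": 0,"wy": 0,"wz": 0,"claw": 1},
])

```text
clock: 9.65
tcp_pos: [0.5044, 0.1301, 0.1147]
orientation: [-0.0, 0.783, 0.622, -0.001]
wrist_force: [-0.0, 0.1, 0.1]
finger_gap: 0.0002
grip_force: 0.0
```

Request:
carry_out([
  {"tx": -0.05,"ty": -0.39,"tz": 0,"wx": 0,"wy": 0,"wz": 0,"claw": 1},
  {"tx": 0,"ty": 0,"tz": -1.5,"wx": 0,"wy": 0,"wz": 0,"claw": 1},
  {"tx": 0,"ty": 0,"tz": -1.0,"wx": 0,"wy": 0,"wz": 0,"claw": 1},
  {"tx": 0,"ty": 0,"tz": 0,"wx": 0,"wy": 0,"wz": 0,"claw": 1},
  {"tx": 0.4,"ty": -0.09,"tz": 0,"wx": 0,"wy": 0,"wz": 0,"claw": 1},
  {"tx": 0.4,"ty": -0.09,"tz": 0,"wx": 0,"wy": 0,"wz": 0,"claw": 1},
])

```text
clock: 10.4
tcp_pos: [0.5131, 0.1236, 0.0903]
orientation: [0.0, 0.783, 0.622, 0.0]
wrist_force: [0.1, -0.3, 0.1]
finger_gap: 0.0001
grip_force: 0.0
```

Request:
carry_out([
  {"tx": 0.15,"ty": -0.03,"tz": 0,"wx": 0,"wy": 0,"wz": 0,"claw": 1},
  {"tx": 0.1,"ty": -0.02,"tz": 0,"wx": 0,"wy": 0,"wz": 0,"claw": 1},
  {"tx": 0,"ty": 0,"tz": 0,"wx": 0,"wy": 0,"wz": 0,"claw": 1},
])

```text
clock: 10.78
tcp_pos: [0.5148, 0.1233, 0.09]
orientation: [-0.0, 0.783, 0.622, 0.0]
wrist_force: [-1.3, 0.9, 1.4]
finger_gap: 0.0
grip_force: 1.0
```

Request:
carry_out([
  {"tx": 0.1,"ty": -0.02,"tz": 0,"wx": 0,"wy": 0,"wz": 0,"claw": 1},
  {"tx": 0.1,"ty": -0.02,"tz": 0,"wx": 0,"wy": 0,"wz": 0,"claw": 1},
  {"tx": 0,"ty": 0,"tz": 0,"wx": 0,"wy": 0,"wz": 0,"claw": 1},
])

```text
clock: 11.15
tcp_pos: [0.5166, 0.123, 0.0899]
orientation: [-0.0, 0.783, 0.622, -0.0]
wrist_force: [-3.2, 2.0, 2.1]
finger_gap: 0.0003
grip_force: 1.8
```

It moves further at only 3 N, so the nudge was worthwhile. Continuing.

Request:
carry_out([
  {"tx": 0.1,"ty": -0.02,"tz": 0,"wx": 0,"wy": 0,"wz": 0,"claw": 1},
  {"tx": 0.05,"ty": -0.01,"tz": 0,"wx": 0,"wy": 0,"wz": 0,"claw": 1},
  {"tx": 0,"ty": 0,"tz": 0,"wx": 0,"wy": 0,"wz": 0,"claw": 1},
])

```text
clock: 11.52
tcp_pos: [0.517, 0.1229, 0.0897]
orientation: [-0.001, 0.783, 0.622, -0.001]
wrist_force: [-6.4, 3.2, 4.7]
finger_gap: -0.0002
grip_force: 3.3
```

Request:
carry_out([
  {"tx": 0.12,"ty": -0.03,"tz": 0,"wx": 0,"wy": 0,"wz": 0,"claw": 1},
  {"tx": 0,"ty": 0,"tz": 0,"wx": 0,"wy": 0,"wz": 0,"claw": 1},
  {"tx": 0,"ty": 0,"tz": 0,"wx": 0,"wy": 0,"wz": 0,"claw": 1},
])

```text
clock: 11.9
tcp_pos: [0.5173, 0.1228, 0.0896]
orientation: [-0.002, 0.783, 0.622, -0.001]
wrist_force: [-7.7, 2.7, 4.6]
finger_gap: 0.0002
grip_force: 4.4
```

Now it is solidly against the stop. Withdrawing and rechecking.

Request:
carry_out([
  {"tx": -0.6,"ty": 0.1,"tz": 0,"wx": 0,"wy": 0,"wz": 0,"claw": 1},
  {"tx": -0.7,"ty": 0.0,"tz": 0.1,"wx": 0,"wy": 0,"wz": 0,"claw": 1},
  {"tx": 0,"ty": 0,"tz": 2.5,"wx": 0,"wy": 0,"wz": 0,"claw": 1},
  {"tx": 0,"ty": -2.0,"tz": 5,"wx": 0,"wy": 0,"wz": 0,"claw": 1},
  {"tx": 0,"ty": -6,"tz": 5,"wx": 0,"wy": 0,"wz": 0,"claw": 1},
  {"tx": 0,"ty": -6,"tz": 0,"wx": 0,"wy": 0,"wz": 0,"claw": 1},
  {"tx": 0,"ty": 0,"tz": 0,"wx": 0,"wy": 0,"wz": 0,"claw": 1},
])

```text
clock: 12.78
tcp_pos: [0.5075, -0.0088, 0.2068]
orientation: [0.002, 0.785, 0.619, 0.001]
wrist_force: [-1.1, 0.3, -0.8]
finger_gap: -0.0002
grip_force: 0.0
```

```bash
python3 - <<'E'
from h import *
s=env.get_state(); print(s["tcp_pos"].round(4),s["wrist_force"].round(1))
th=np.radians(-13); ax=np.array([np.cos(th),np.sin(th)]); ay=np.array([-np.sin(th),np.cos(th)])
for n in ("scene","side"):
    W=world(read_camera(n)); off=np.array([.5163,.0802])+.05*ax-.068*ay
    for a in(-50,50):
        for b in(-68,68):
            B=off+a/1000*ax+b/1000*ay; d=W[...,:2]-B; X=d@ay; Y=-(d@ax)
            m=(W[...,2]>.0905)&(W[...,2]<.1)&(X>.037)&(X<.054)&(np.abs(Y)<.02); t=(np.hypot(X,Y)<.014)&(np.hypot(X,Y)>.008); print(n,a,b,m.sum(),"angle",np.median(np.arctan2(Y[m],X[m])).round(3),"top",np.nanmedian(W[...,2][t]).round(4))
E
```

```text
[ 0.5075 -0.0088  0.2068] [-1.1  0.3 -0.8]
scene -50 -68 37 angle -0.012 top 0.1031
scene -50 68 45 angle -0.017 top 0.1031
scene 50 -68 30 angle -0.005 top 0.1029
scene 50 68 38 angle -0.014 top 0.1027
side -50 -68 20 angle 0.033 top 0.104
side -50 68 24 angle 0.03 top 0.1031
side 50 -68 19 angle 0.051 top 0.103
side 50 68 22 angle 0.046 top 0.103
```

The loose bush now matches the other three in both angle and height, so I hand in.

```bash
python3 -c "
from workcell import env; print(env.hand_in())"
```

```text
the job is handed in; nothing more can be done
None
```

The loose bush is pressed home and its handle is locked against the screw; on camera it matches the other three in height and angle, the arm is clear, and the job is handed in at about 13 s. On the way a fingertip hit the jig's corner cap screw at about 27 N.

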